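# Shut the sharpener's shavings drawer and hold its pencil carriage open at the mark

### The arm

A 6-joint arm with a two-finger parallel gripper is mounted at the origin on the work surface. World frame = base frame: x ahead of the robot, y to its left, z up, the work surface at z = 0. Lengths are in m, angles in rad, forces in N, time in s.
With the tool pointing down it reaches from about 0.325 to 0.9 m from the base axis. Payload 6.1 kg.
Tool frame: the origin (TCP) lies midway between the tips of the shut fingers; the grasp point (between the pads) lies 19 mm behind it; x points along the fingers, y is the direction in which the jaws open and shut, and the axes are right-handed (so a half turn about x gives the same grasp; the last joint's range is limited). The gripper opens to 85 mm and grips with 20 to 120 N. Pads are 22 mm wide; open, the fingers measure 114 mm over their backs; the gripper's body (76 mm by 85 mm) begins 54 mm behind the grasp point. The pads swing forward as they close: fully open they stand 13 mm farther back than shut.
Start: joints at [-1.24, 0.22, 1.526, -0, 1.395, -0.126], TCP at [0.276, -0.561, 0.231] pointing down, gripper open.
Joint ranges: [-2.98, 2.98], [-0.91, 2.08], [0.09, 2.57], [-1.24, 4.39], [0.2, 2.65], [-2.68, 2.68]. Speed limits (rad/s): [2.57, 2.57, 3.01, 3.14, 3.14, 3.14].

### API

Orientations are given as [roll, pitch, yaw] about the fixed x, y, z axes, in that order (R = Rz(yaw) Ry(pitch) Rx(roll)).
In Python, from plant import movep, move_l, set_joints, gripper_to, hold, inverse_kinematics, observe, get_image, get_calibration, Unreachable, job_done gives the robot as it stands. Calls block until the motion is done:
- movep(position, orientation): joint-space move of the TCP to a pose.
- move_l(position, feed=0.15, rotation=None, max_force=None): straight line of the TCP; rotation=None keeps the orientation; feed is the mean speed in m/s. With max_force (N) it stops when the force on the tool has changed by that much, and returns True; else False.
- set_joints(angles): joint-space move.
- gripper_to(opening, f_grip=None): finger opening in m; f_grip is the grip in N (None keeps the last); returns when the fingers have stopped.
- hold(seconds).
- inverse_kinematics(position, orientation): joint angles nearest the present ones, or None.
- observe(): the state.
- get_image(name): name is "side" or "top"; returns (picture, depth): 480x640x3 uint8, red, green, blue; 480x640 float32, m along the optical axis (not along the pixel's ray), 0 where there is no reading.
- get_calibration(name): a dict with "intrinsics" (3x3 intrinsics, pixels), "world_from_camera" (4x4, takes a point from camera to world coordinates). Camera axes: x right, y down, z forward; pixel columns grow to the right and rows downward; lengths in m; the calibration is good to about 2 mm. A picture is of the moment at which its call begins. get_calibration takes no time and is no camera call.
A pose or a line that the arm cannot do raises Unreachable and nothing moves.
- job_done(): hands the job in, once; it reports no verdict.
The state is a dict: "time_s": time; "q": joint angles; "joint_velocities": joint speeds; "joint_torque": joint torques, N m; "eef_pos": TCP position; "tcp_rot": TCP orientation; "ft_force": force on the tool from outside, world axes, zero at the start; "torque": the same for the moment, N m; "opening": finger opening in m.
Only numpy, scipy, OpenCV 4.12 (cv2) and the standard library are available. Lean on these libraries where they do the work, as an engineer would, in place of code of your own. Each camera call takes 0.05 s, during which the arm holds its last target.

### The job

I have just emptied the desk sharpener: push its shavings drawer fully home, then squeeze the two orange tabs of the spring-loaded pencil carriage together and draw the carriage out until its white cursor stands level with the red mark on the deck. Finish while still holding it there, tabs squeezed, so that I can put my pencil in; do not let go. Leave everything else on the desk where it is.

Things in the scene. Friction and masses are not known exactly. Their poses are not given: they have to be found in the camera images.
- sharpener: Blue desk pencil sharpener, fast on the desk by its suction foot. Origin on the desk under the housing's middle; its -x is the front (pencil side), +y its left, z up. Housing x -55 to +55 mm, 72 wide, round top at z 124. Drawer bay below: 84 wide, x -100 to +55, its grey deck (z 50) standing out 45 mm under the carriage. Crank behind to x +110; suction lever low on the left to y +60
- red_mark (a point): The red mark of the carriage's stroke scale: a short red line across each side edge of the grey deck; this point is midway between the two, 50 mm above the desk, at x -90 mm of the sharpener (35 mm in front of the housing). Two thin black ticks stand 10 and 20 mm nearer the housing
- cursor (a point): Middle of the carriage's white cursor, a 2 mm thin bar 64 wide just over the deck at the carriage's rear; at rest 5 mm in front of the housing (x -60 mm of the sharpener), 30 mm behind the red mark; moves with the carriage
- drawer (a joint): How far the yellow shavings drawer stands out of the front of its bay, m: 0 = fully home, grows as it comes out along the sharpener's -x (up to 0.050). Slides with 1.5 N friction and stays where it is left; starts 20 to 42 mm out
- drawer_lip (a point): Middle of the front edge of the yellow drawer's finger lip, 31 mm above the desk; at x -118 mm of the sharpener when home, moving with the drawer. Lip 44 wide, z 26 to 36 mm, 12 mm out from the front panel (75 wide, z 15 to 47). When home, its edge is 36 mm in front of the front of the resting carriage, which hangs above: lean the hand back a little (10 to 25 degrees) to clear it
- carriage (a joint): How far the pencil carriage is drawn out, m: 0 = at rest against the housing, 0.030 = white cursor level with the red mark, 0.040 = stop. It slides along the sharpener's -x; the return spring pulls it back with 6 N at rest, 9.6 N at the mark (120 N/m) and shuts it when let go
- tab_left: Left orange squeeze tab: upright slab 20 (x) x 6 (y) x 40 mm (z), origin at its centre, 102 mm above the desk, x -72, y +23 mm of the sharpener at rest; same axes. Moves with the carriage; gives 5 mm inward against 2.4 to 5.4 N. Over both tabs 52 mm, 42 squeezed. Black head between them: 28 wide, z 66 to 110, front at x -82. Beside them free down to the deck; 7 mm from tabs' rear to the housing
- tab_right: Right orange squeeze tab, the mirror image, at y -23 mm
- pencil: Green hexagonal pencil 7 mm thick, 160 long, lying beside the sharpener; to be left alone
- eraser: White eraser in a paper sleeve, 50 x 22 x 12 mm; to be left alone
- scale_ruler: Wooden ruler 310 x 28 x 5 mm lying flat; to be left alone
- mug: Blue mug, 80 across, 92 mm high; to be left alone
- pencil_cup: Dark steel cup 76 across, 100 mm high, pencils standing to about 160 mm; to be left alone
- calculator: Black desk calculator 150 x 85 x 14 mm; to be left alone
- stone_sample: Moulded piece of red sandstone 100 x 70 x 52 mm; to be left alone

How it is judged:
By the outcome, as a careful person would: the job done as asked, in the order asked, and still so for the second after the job is handed in, while the arm keeps its last pose, push and grip.
It also fails if it takes over 45 s, if anything falls off the work surface, if the arm or the gripper's body presses on something with over 40 N, if the wrist force passes 120 N, or if a joint passes its speed limit or range.

## Working session

There is one attempt and no reset: what is moved stays moved. The work goes in short steps, each a Python script; the robot and the scene stay as the last script left them, time stands still between calls to the robot, and variables do not carry over. Pictures are saved under pics/ and viewed, and the job is handed in when it is done.

```bash
ls; mkdir -p pics; python3 - <<'E'
from plant import *
import cv2,numpy as np
for n in("side","top"):
    p,d=get_image(n); cv2.imwrite(f"pics/{n}0.png",p[:,:,::-1]); np.savez(f"pics/{n}0.npz",p=p,d=d)
    c=get_calibration(n); print(n,np.round(c["intrinsics"],1).tolist(),np.round(c["world_from_camera"],3).tolist())
print(observe())
E
```

```text
pics
side [[525.9, 0.0, 317.1], [0.0, 525.9, 244.3], [0.0, 0.0, 1.0]] [[-0.959, -0.132, 0.252, 0.186], [-0.284, 0.502, -0.817, 1.155], [-0.019, -0.855, -0.519, 0.807], [0.0, 0.0, 0.0, 1.0]]
top [[528.6, 0.0, 318.1], [0.0, 528.6, 238.1], [0.0, 0.0, 1.0]] [[0.002, -0.998, 0.063, 0.441], [-1.0, -0.003, -0.017, 0.045], [0.017, -0.063, -0.998, 1.496], [0.0, 0.0, 0.0, 1.0]]
{'time_s': 0.1, 'q': array([-1.24010565e+00,  2.21131509e-01,  1.52749045e+00, -1.45328948e-05,
        1.39472754e+00, -1.26116961e-01]), 'joint_velocities': array([ 0.00100882, -0.00364343, -0.00372957,  0.00188742, -0.00239997,
        0.00111247]), 'joint_torque': array([ 1.65140791e-03, -4.98243499e+01, -3.90547585e+01, -2.00442669e-04,
        5.63889655e-03,  4.23400570e-05]), 'eef_pos': array([ 0.2754814 , -0.5604009 ,  0.23032172]), 'tcp_rot': array([-1.68877178,  1.56903942,  1.90963107]), 'ft_force': array([-0.88103153,  0.33818196,  0.81189395]), 'torque': array([0.05831425, 0.00867416, 0.03918594]), 'opening': 0.08533041718328092}
```

View pics/side0.png

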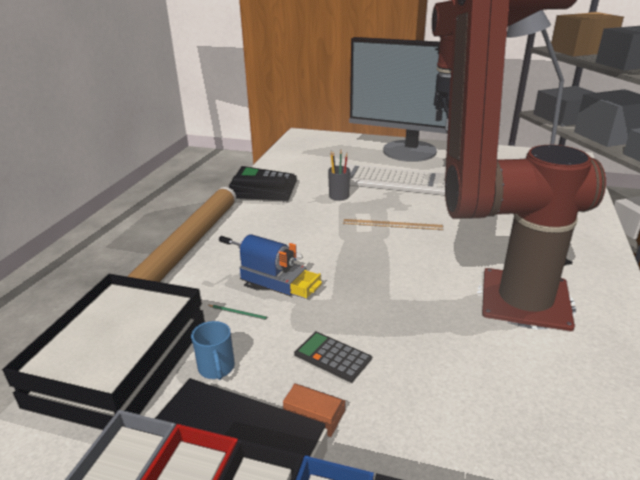

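View pics/top0.png

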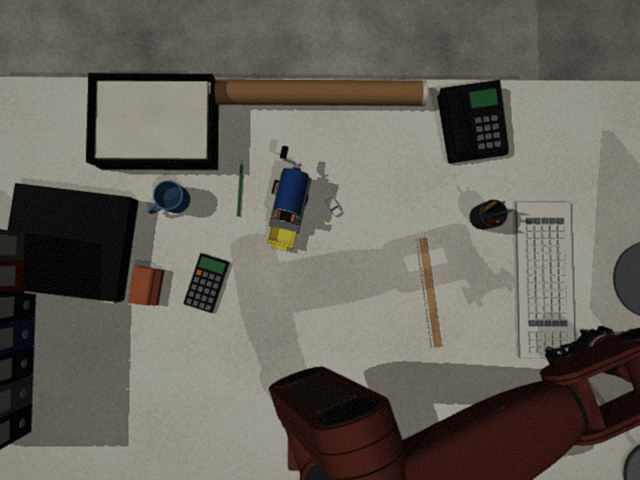

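The side view shows the sharpener at about (275,265) with its yellow drawer out at (305,283). In the top view, the housing is at (290,187), the tabs at (287,215) and the drawer at (282,238). I'll enlarge both and measure by colour.

```bash
cat > h.py <<'E'
import numpy as np,cv2
from plant import *
def load(n,i): z=np.load(f"pics/{n}{i}.npz"); return z['p'],z['d']
def snap(n,i,box=None):
    p,d=get_image(n); np.savez(f"pics/{n}{i}.npz",p=p,d=d)
    if box:
        x,y,w,h=box; s=min(800//w,600//h)
        cv2.imwrite(f"pics/{n}{i}.png",cv2.resize(p[y:y+h,x:x+w,::-1],None,fx=s,fy=s,interpolation=cv2.INTER_CUBIC))
    return p,d
def pts(n,d,mask):
    c=get_calibration(n);K=c["intrinsics"];T=c["world_from_camera"]
    v,u=np.nonzero(mask&(d>0)); z=d[v,u]
    P=np.stack([(u-K[0,2])/K[0,0]*z,(v-K[1,2])/K[1,1]*z,z],1)
    return P@T[:3,:3].T+T[:3,3],u,v
def ray(n,u,v,z):
    c=get_calibration(n);K=c["intrinsics"];T=c["world_from_camera"]
    r=T[:3,:3]@np.array([(u-K[0,2])/K[0,0],(v-K[1,2])/K[1,1],1]);o=T[:3,3]
    return o+r*(z-o[2])/r[2]
def masks(p):
    h=cv2.cvtColor(p,cv2.COLOR_RGB2HSV).astype(int);H,S,V=h[...,0],h[...,1],h[...,2]
    return dict(yellow=(H>=22)&(H<=34)&(S>150)&(V>70),orange=(H>=4)&(H<=15)&(S>150)&(V>90),blue=(H>=105)&(H<=120)&(S>140))
E
python3 - <<'E'
from h import *
for n,box in(("side",(215,225,125,85)),("top",(255,140,70,120))):
    p,d=load(n,0);x,y,w,h=box;s=min(800//w,600//h)
    cv2.imwrite(f"pics/{n}0z.png",cv2.resize(p[y:y+h,x:x+w,::-1],None,fx=s,fy=s,interpolation=cv2.INTER_CUBIC))
    R=np.zeros(p.shape[:2],bool);R[y:y+h,x:x+w]=1
    for k,m in masks(p).items():
        P,u,v=pts(n,d,m&R); print(n,k,len(P),np.round(np.percentile(P,[2,50,98],axis=0),3).tolist(),u.min(),u.max(),v.min(),v.max())
        if n=="top":
            (c,wh,a)=cv2.minAreaRect(np.stack([u,v],1).astype(np.float32));print(c,wh,a)
            zs=np.median(P[:,2]);r=cv2.minAreaRect((P[:,:2]*1000).astype(np.float32));print('rect mm',r)
E
```

```text
side yellow 530 [[0.504, 0.08, 0.015], [0.54, 0.119, 0.031], [0.571, 0.162, 0.048]] 291 320 270 297
side orange 123 [[0.575, 0.087, 0.083], [0.587, 0.133, 0.108], [0.599, 0.141, 0.122]] 280 294 244 266
side blue 685 [[0.613, 0.086, 0.039], [0.673, 0.117, 0.112], [0.711, 0.133, 0.124]] 241 278 236 278
top yellow 480 [[0.505, 0.088, 0.013], [0.534, 0.124, 0.02], [0.562, 0.156, 0.05]] 267 296 226 249
(280.9235534667969, 238.5941162109375) (26.573984146118164, 20.283000946044922) 12.528807640075684
rect mm ((531.6009521484375, 122.64042663574219), (71.09844970703125, 57.78732681274414), 75.96900177001953)
top orange 32 [[0.574, 0.085, 0.049], [0.588, 0.129, 0.122], [0.607, 0.14, 0.127]] 274 294 210 221
(283.9842529296875, 215.85671997070312) (19.91270637512207, 7.012269973754883) 15.52410888671875
rect mm ((587.2654418945312, 114.76255798339844), (59.75867462158203, 23.179039001464844), 68.11975860595703)
top blue 1051 [[0.602, 0.057, 0.098], [0.655, 0.093, 0.119], [0.709, 0.131, 0.129]] 274 307 147 219
(290.3940734863281, 183.97645568847656) (30.912586212158203, 69.85159301757812) 12.52880859375
rect mm ((670.4685668945312, 100.70991516113281), (90.6144790649414, 180.18283081054688), 76.59807586669922)
```

View pics/side0z.png

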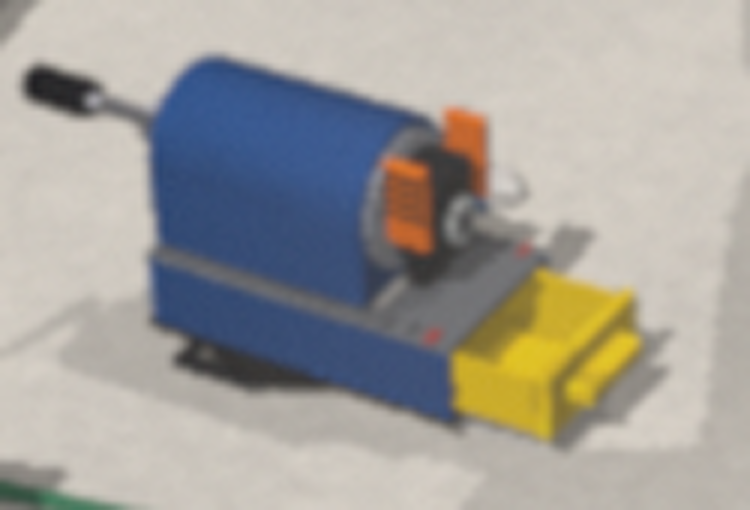

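View pics/top0z.png

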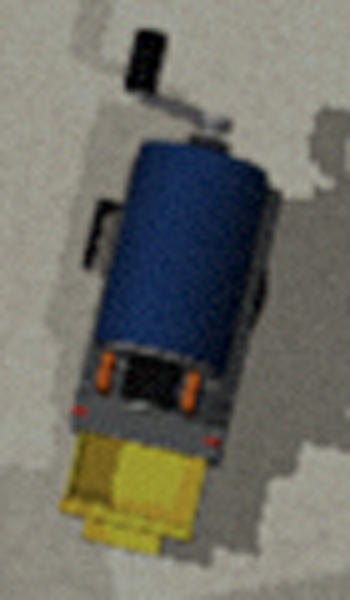

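Both views show the red marks clearly (side about (287,281) and (302,267), top about (271,222) and (297,228)), along with the tab tops and the drawer lip. I'll get centroids and a pose from those.

```bash
cat > meas.py <<'E'
from h import *
def comps(m,R,off=(0,0),amin=2):
    k,l,s,c=cv2.connectedComponentsWithStats((m&R).astype(np.uint8),connectivity=8)
    return [(s[i,4],c[i],l==i) for i in range(1,k) if s[i,4]>=amin]
E
python3 - <<'E'
from meas import *
for n,box in(("side",(275,240,45,50)),("top",(262,205,45,50))):
    p,d=load(n,0);x,y,w,h=box
    R=np.zeros(p.shape[:2],bool);R[y:y+h,x:x+w]=1
    H=cv2.cvtColor(p,cv2.COLOR_RGB2HSV).astype(int)
    red=((H[...,0]<=6)|(H[...,0]>=165))&(H[...,1]>100)
    redness=p[...,0].astype(float)-np.maximum(p[...,1],p[...,2])
    for a,c,m in comps(red,R): 
        print(n,'red',a,np.round(c,2),np.round(ray(n,*c,.05),4), 'depthz',np.round(pts(n,d,m)[0].mean(0),4))
    for a,c,m in comps(masks(p)['orange'],R,amin=4):
        v,u=np.nonzero(m)
        print(n,'or',a,np.round(c,2),'top plane',np.round(ray(n,*c,.122),4),'dep',np.round(np.median(pts(n,d,m)[0],axis=0),4),u.min(),u.max(),v.min(),v.max())
E
```

```text
side or 35 [292.2  247.34] top plane [0.5746 0.106  0.122 ] dep [0.5805 0.0907 0.1123] 290 294 244 253
side or 88 [282.7  258.94] top plane [0.5795 0.1624 0.122 ] dep [0.5902 0.1349 0.1037] 280 286 252 266
top red 2 [281.  215.5] [0.5941 0.1226 0.05  ] depthz [0.5873 0.1192 0.1142]
top red 5 [270.8 221.6] [0.5772 0.1505 0.05  ] depthz [0.577  0.1503 0.0524]
top red 5 [296.8 227.6] [0.5609 0.0791 0.05  ] depthz [0.5608 0.0791 0.0511]
top or 17 [275.59 213.41] top plane [0.5919 0.1329 0.122 ] dep [0.5931 0.1343 0.1216] 274 277 210 217
top or 15 [292.73 217.87] top plane [0.5804 0.0881 0.122 ] dep [0.5816 0.0875 0.122 ] 291 294 215 221
```

```bash
python3 - <<'E'
from meas import *
p,d=load("side",0)
for (u,v) in ((287,281),(302,267)):
    w=p[v-4:v+5,u-4:u+5].astype(float); g=w[...,0]-(w[...,1]+w[...,2])/2; g=np.clip(g-np.percentile(g,60)-8,0,None)
    vv,uu=np.mgrid[v-4:v+5,u-4:u+5]; c=((uu*g).sum()/g.sum(),(vv*g).sum()/g.sum()); print('side red',np.round(c,2),np.round(ray("side",*c,.05),4))
# housing from top: round top strip -> rows; deck/bay via depth
p,d=load("top",0)
m=np.zeros(d.shape,bool);m[160:225,262:315]=1
b=masks(p)['blue']&m
P,u,v=pts("top",d,b);Q=P[P[:,2]>.1];
for zmin in(.105,.112,.118):
    q=Q[Q[:,2]>zmin];c=q[:,:2].mean(0);w=np.linalg.svd(q[:,:2]-c,full_matrices=False)[2][0];w*=np.sign(w[0]);print(len(q),c,np.degrees(np.arctan2(w[1],w[0])))
    yaw=np.arctan2(w[1],w[0]);t=(q[:,:2])@np.array([np.cos(yaw),np.sin(yaw)]);s=q[:,:2]@np.array([-np.sin(yaw),np.cos(yaw)]);print(' len',np.ptp(t),' wid',np.ptp(s),'ends',t.min(),t.max(),'mid lat',(s.min()+s.max())/2)
# drawer lip & panel in sharp frame
yaw=np.radians(-13.3);R=np.array([[np.cos(yaw),-np.sin(yaw)],[np.sin(yaw),np.cos(yaw)]])
red=np.array([.569,.1148]);o=red+R@[.09,0];print('origin',o)
for n in("side","top"):
    p,d=load(n,0);M=np.zeros(d.shape,bool);M[215:305,255:330]=1
    P,_,_=pts(n,d,masks(p)['yellow']&M);L=(P[:,:2]-o)@R
    k=(P[:,2]>.026)&(P[:,2]<.04);k2=P[:,2]>.04
    print(n,'all x',np.percentile(L[:,0],[1,5]),'lip band',np.percentile(L[k,0],[1,5,20]),'panel top',np.percentile(L[k2],[2,10,50,98],axis=0).round(4).tolist())
E
```

```text
side red [288.78 282.4 ] [0.57   0.1556 0.05  ]
side red [304.26 269.53] [0.5501 0.0912 0.05  ]
960 [0.65500009 0.0928901 ] -12.50969035678858
 len 0.1314361477991306  wid 0.06710498671306167 ends 0.5423681170514856 0.6738042648506162 mid lat 0.23308372746023182
812 [0.65488191 0.09315628] -13.15128470491306
 len 0.107223460678326  wid 0.0614321134005143 ends 0.5638849852754362 0.6711084459537622 mid lat 0.2390683232894074
606 [0.65482355 0.09325302] -13.158350226292576
 len 0.1072242836981705  wid 0.05254867374546718 ends 0.5638540056109719 0.6710782893091424 mid lat 0.23978639023397672
origin [0.6565861  0.09409552]
side all x [-0.15710752 -0.15321247] lip band [-0.15757766 -0.15627627 -0.14860919] panel top [[-0.1479, -0.0352], [-0.1469, -0.0317], [-0.1429, 0.0105], [-0.1029, 0.0377]]
top all x [-0.15573173 -0.15230324] lip band [-0.15653665 -0.15587915 -0.15355505] panel top [[-0.1548, -0.0363], [-0.1467, -0.0314], [-0.1426, -0.0005], [-0.1013, 0.0341]]
```

Pose: red mark at about (0.569, 0.115), yaw about -13.3°, drawer about 39 mm out. The sizes agree with those given: marks 73 mm apart, tabs 46 mm apart, tab to mark 17.7 mm. I'll push the drawer now.

```bash
cat >> h.py <<'E'
from scipy.spatial.transform import Rotation as Ro
YAW=np.radians(-13.3);O=np.array([.6565,.0941])
RS=np.array([[np.cos(YAW),-np.sin(YAW)],[np.sin(YAW),np.cos(YAW)]])
def W(x,y,z): a=O+RS@[x,y]; return [a[0],a[1],z]
def S(p): a=RS.T@(np.array(p[:2])-O); return np.round([a[0],a[1],p[2]],4)
def ori(lean,sy):
    l=np.radians(lean);R3=Ro.from_euler('z',YAW).as_matrix()
    x=R3@[np.sin(l),0,-np.cos(l)];y=R3@[0,sy,0];z=np.cross(x,y)
    return Ro.from_matrix(np.stack([x,y,z],1)).as_euler('xyz')
E
python3 - <<'E'
from h import *
for sy in(1,-1):
  for l,p in((20,W(-.2,0,.12)),(20,W(-.2,0,.027)),(20,W(-.125,0,.027)),(0,W(-.073,0,.16)),(0,W(-.073,0,.08)),(0,W(-.105,0,.08))):
    q=inverse_kinematics(p,ori(l,sy));print(sy,l,np.round(p,3),None if q is None else np.round(q,2))
E
```

```text
1 20 [0.462 0.14  0.12 ] [ 0.24 -0.23  2.24 -0.21  0.83 -0.98]
1 20 [0.462 0.14  0.027] [ 0.24 -0.04  2.28 -0.28  0.6  -0.89]
1 20 [0.535 0.123 0.027] [ 0.16  0.11  2.13 -0.24  0.59 -1.  ]
1 0 [0.585 0.111 0.16 ] [ 0.05  0.21  1.68 -0.    1.26 -1.28]
1 0 [0.585 0.111 0.08 ] [ 0.05  0.3   1.73 -0.    1.11 -1.28]
1 0 [0.554 0.118 0.08 ] [ 0.07  0.24  1.8  -0.    1.1  -1.27]
-1 20 [0.462 0.14  0.12 ] [ 0.24 -0.23  2.24 -0.21  0.83  2.16]
-1 20 [0.462 0.14  0.027] [ 0.24 -0.04  2.28 -0.28  0.6   2.25]
-1 20 [0.535 0.123 0.027] [ 0.16  0.11  2.13 -0.24  0.59  2.14]
-1 0 [0.585 0.111 0.16 ] [ 0.05  0.21  1.68 -0.    1.26  1.86]
-1 0 [0.585 0.111 0.08 ] [ 0.05  0.3   1.73 -0.    1.11  1.86]
-1 0 [0.554 0.118 0.08 ] [ 0.07  0.24  1.8  -0.    1.1   1.87]<sys>:0: UserWarning: Gimbal lock detected. Setting third angle to zero since it is not possible to uniquely determine all angles.
```

```bash
python3 -W ignore - <<'E'
from h import *
gripper_to(0.0,40)
movep(W(-.2,0,.12),ori(20,1))
o=observe();print(o['time_s'],S(o['eef_pos']),o['opening'])
move_l(W(-.2,0,.027),feed=.1)
o=observe();print(o['time_s'],S(o['eef_pos']),o['ft_force'].round(2))
r=move_l(W(-.100,0,.027),feed=.04,max_force=14)
o=observe();print(r,o['time_s'],S(o['eef_pos']),o['ft_force'].round(2))
snap("side","1",(215,195,140,105))
E
```

```text
3.4667 [-0.1994 -0.0003  0.1203] -0.00026452212887762423
4.55 [-0.1994  0.0003  0.0277] [-0.11  1.06  1.12]
True 6.2333 [-0.1275 -0.0004  0.0257] [-0.47  0.24 -0.23]
```

View pics/side1.png

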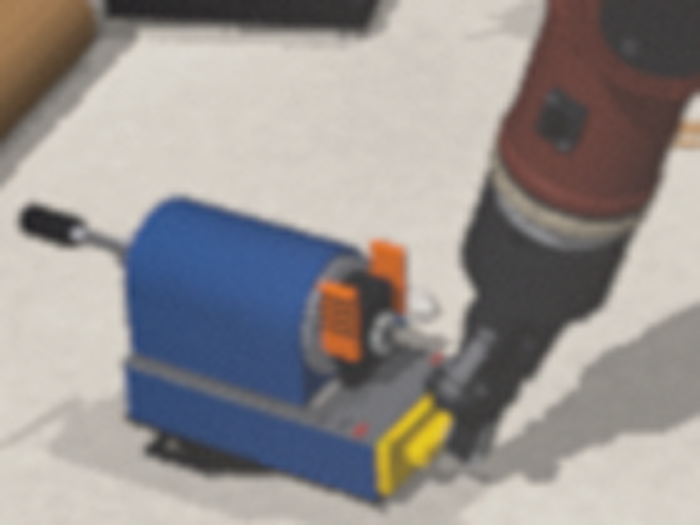

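The drawer panel is up against the bay front (about (400,440) in the enlarged view). The force relaxed after the stop, so I'll push once more to make sure it's home, then look.

```bash
python3 -W ignore - <<'E'
from h import *
p=W(-.110,0,.027)
r=move_l(p,feed=.02,max_force=22)
o=observe();print(r,o['time_s'],S(o['eef_pos']),o['ft_force'].round(2))
x=S(o['eef_pos'])[0]
move_l(W(-.2,0,.04),feed=.15)
snap("side","2",(215,195,140,105));p,d=snap("top","2",(255,140,70,120))
M=np.zeros(d.shape,bool);M[215:305,255:330]=1
for n in("side","top"):
    p,d=load(n,2);P,_,_=pts(n,d,masks(p)['yellow']&M);L=(P[:,:2]-O)@RS
    print(n,len(P),'x',np.percentile(L[:,0],[1,5,20,50,95]).round(4))
o=observe();print(o['time_s'],S(o['eef_pos']),o['ft_force'].round(2))
E
```

```text
True 6.6667 [-0.1276 -0.0008  0.0244] [-0.22  0.04  0.4 ]
side 191 x [-0.1192 -0.1177 -0.1109 -0.1064 -0.1005]
top 120 x [-0.1167 -0.1162 -0.1127 -0.107  -0.1014]
7.4083 [-0.1989  0.0002  0.0403] [ 0.18 -0.36  0.86]
```

View pics/side2.png

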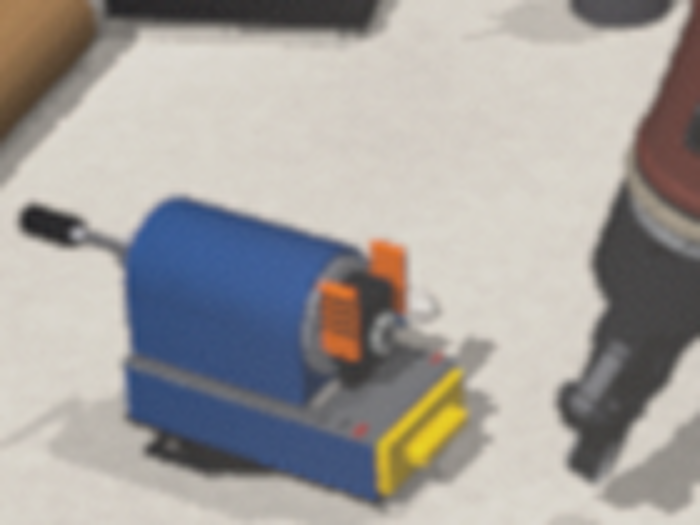

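View pics/top2.png

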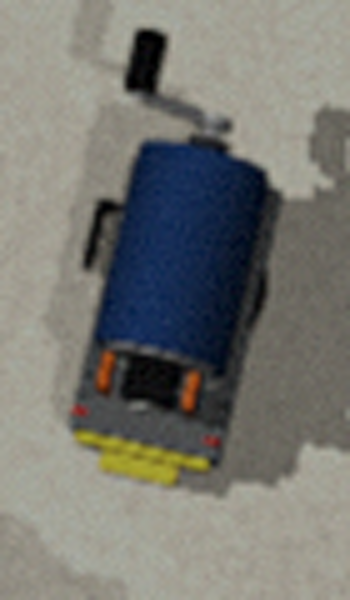

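The drawer is home: lip at x about -118 mm, and both force stops came at the same place. Next, the grasp.

```bash
python3 -W ignore - <<'E'
from h import *
print('tabs mid',S([.5862,.1105,.122]),'red',S([.569,.1148,.05]))
move_l(W(-.2,0,.12),feed=.2)
gripper_to(.085)
movep(W(-.074,0,.19),ori(0,1))
move_l(W(-.074,0,.079),feed=.1,max_force=10)
o=observe();print(o['time_s'],S(o['eef_pos']),o['ft_force'].round(2))
gripper_to(.030,45)
o=observe();print(o['time_s'],S(o['eef_pos']),o['ft_force'].round(2),o['opening'])
snap("side","3",(215,195,140,105));snap("top","3",(255,140,70,120))
E
```

```text
tabs mid [-0.0722 -0.0002  0.122 ] red [-0.0899  0.      0.05  ]
10.65 [-0.0733  0.0002  0.0799] [ 0.2   0.73 -0.38]
11.125 [-0.0735 -0.0012  0.0803] [-4.54 -5.58  7.32] 0.040647540697706014
```

View pics/side3.png

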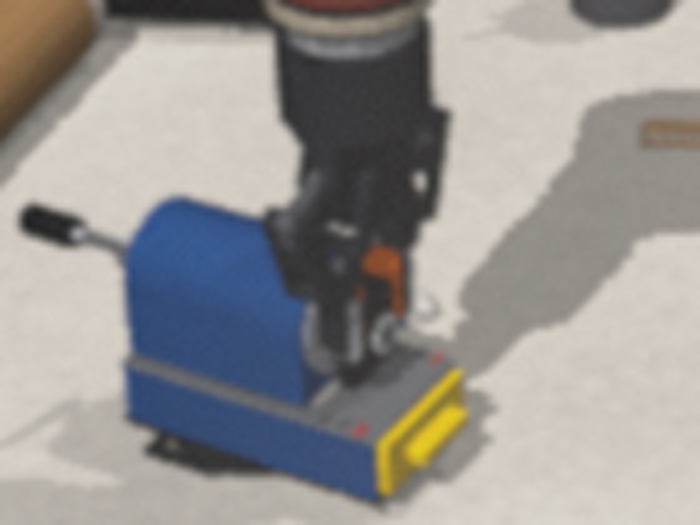

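View pics/top3.png

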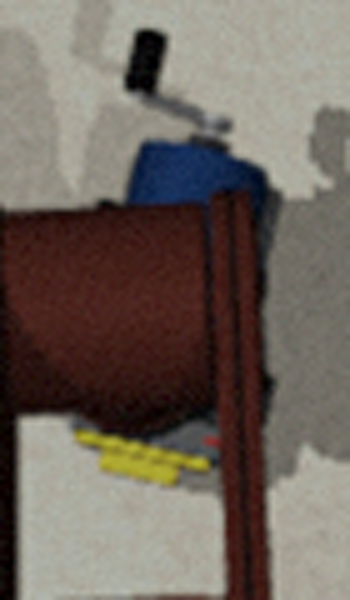

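The tabs are squeezed (opening 40.6 mm, both pads on them). Now I'll draw the carriage 30 mm, correcting on the measured TCP.

```bash
python3 -W ignore - <<'E'
from h import *
x0,y0,z0=S(observe()['eef_pos'])
goal=x0-.030
r=move_l(W(goal,y0,.079),feed=.04);hold(.3)
o=observe();s=S(o['eef_pos']);print(o['time_s'],s,s[0]-x0,o['ft_force'].round(2),o['opening'])
cmd=goal+(goal-s[0])
move_l(W(cmd,y0,.079),feed=.02);hold(.3)
o=observe();s=S(o['eef_pos']);print(cmd,o['time_s'],s,s[0]-x0,(RS.T@o['ft_force'][:2]).round(2),o['opening'])
snap("side","4",(235,225,90,67));snap("top","4",(255,140,70,120))
E
```

```text
12.4167 [-0.1004 -0.0014  0.0803] -0.026900000000000007 [ 8.6  -2.54 -1.37] 0.04091701043887782
-0.10659999999999999 13.025 [-0.1034 -0.0014  0.0803] -0.02990000000000001 [ 9.78 -1.07] 0.04100807983228596
```

View pics/side4.png

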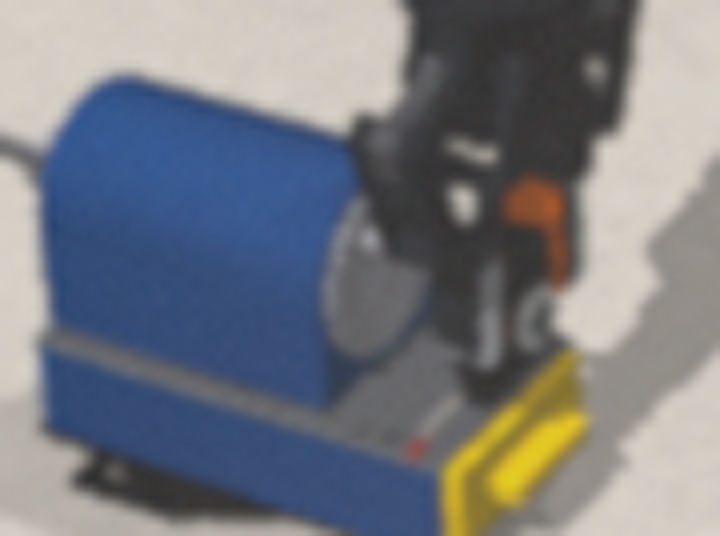

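View pics/top4.png

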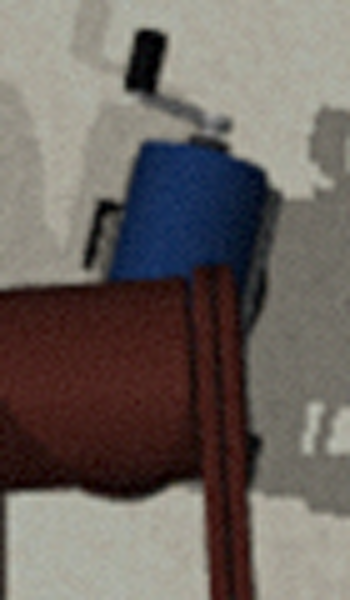

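The side view shows the white cursor running from the left red mark, at about (420,440) to (460,400) in the enlargement, in line with it. The spring force of 9.8 N fits the expected 9.6 N. I'll measure the cursor against the mark in the same picture.

```bash
python3 -W ignore - <<'E'
from h import *
c=get_calibration("side");K=c["intrinsics"];T=c["world_from_camera"]
def proj(w): a=T[:3,:3].T@(np.array(w)-T[:3,3]); a=K@a; return a[:2]/a[2]
red={}
for i in (2,4):
    p,_=load("side",i); f=p.astype(np.float32)
    # sample gray/redness profile along sharpener x, at lateral positions y, at deck height
    for y0,what,g in ((.0375,'red',f[...,0]-(f[...,1]+f[...,2])/2),(.027,'cur',f.min(2)),(.024,'cur',f.min(2)),(.021,'cur',f.min(2)),(.030,'cur',f.min(2))):
        xs=np.arange(-.100 if i==4 else -.098,-.058 if i==2 else -.078,.0005)
        z=.05 if what=='red' else .052
        uv=np.array([proj(W(x,y0,z)) for x in xs],np.float32)
        v=cv2.remap(g,uv[None,:,0].copy(),uv[None,:,1].copy(),cv2.INTER_LINEAR)[0]
        w=np.clip(v-np.percentile(v,50)-.3*(v.max()-np.percentile(v,50)),0,None)
        k=v.argmax();w[abs(np.arange(len(w))-k)>8]=0
        print(i,what,y0,'peak x',round(xs[k],4),'centroid',round((w*xs).sum()/w.sum(),4),'h',round(float(v.max()-np.median(v)),1))
E
```

```text
2 red 0.0375 peak x -0.09 centroid -0.0898 h 58.6
2 cur 0.027 peak x -0.0595 centroid -0.0596 h 6.6
2 cur 0.024 peak x -0.059 centroid -0.0592 h 10.7
2 cur 0.021 peak x -0.059 centroid -0.0594 h 8.1
2 cur 0.03 peak x -0.06 centroid -0.06 h 4.1
4 red 0.0375 peak x -0.09 centroid -0.0898 h 37.9
4 cur 0.027 peak x -0.088 centroid -0.0882 h 20.8
4 cur 0.024 peak x -0.0875 centroid -0.0876 h 19.3
4 cur 0.021 peak x -0.087 centroid -0.0874 h 20.8
4 cur 0.03 peak x -0.0895 centroid -0.089 h 12.2
```

```bash
python3 -W ignore - <<'E'
from h import *
c=get_calibration("side");K=c["intrinsics"];T=c["world_from_camera"]
def proj(w): a=T[:3,:3].T@(np.array(w)-T[:3,3]); a=K@a; return a[:2]/a[2]
def prof(g,y0,z,xs):
    uv=np.array([proj(W(x,y0,z)) for x in xs],np.float32)
    v=cv2.remap(g,uv[None,:,0].copy(),uv[None,:,1].copy(),cv2.INTER_LINEAR)[0]
    b=np.median(v);k=v.argmax();w=np.clip(v-b-.3*(v.max()-b),0,None);w[abs(np.arange(len(w))-k)>10]=0
    return (w*xs).sum()/w.sum(),v.max()-b
for i in(0,2,4):
    f=load("side",i)[0].astype(np.float32);r=f[...,0]-(f[...,1]+f[...,2])/2
    for ys in((.040,.038,.036,.034),(-.040,-.038,-.036,-.034)):
        print(i,'red',[(y,*np.round(prof(r,y,.05,np.arange(-.098,-.08,.0005)),4)) for y in ys])
    g=f.min(2)
    a=(-.066,-.054) if i!=4 else(-.096,-.080)
    print(i,'cur',[(round(y,3),*np.round(prof(g,y,.052,np.arange(*a,.0005)),4)) for y in np.arange(.014,.033,.003)])
p=load("side",4)[0][270:286,280:296];cv2.imwrite("pics/z4.png",cv2.resize(p[:,:,::-1],None,fx=36,fy=36,interpolation=cv2.INTER_NEAREST))
E
```

```text
0 red [(0.04, np.float64(-0.0903), np.float64(25.8984)), (0.038, np.float64(-0.0899), np.float64(38.2483)), (0.036, np.float64(-0.0895), np.float64(38.4053)), (0.034, np.float64(-0.0888), np.float64(38.5784))]
0 red [(-0.04, np.float64(-0.089), np.float64(26.4492)), (-0.038, np.float64(-0.0892), np.float64(30.6545)), (-0.036, np.float64(-0.0897), np.float64(24.9053)), (-0.034, np.float64(-0.0903), np.float64(20.7991))]
0 cur [(np.float64(0.014), np.float64(-0.0581), np.float64(13.6562)), (np.float64(0.017), np.float64(-0.0586), np.float64(11.5977)), (np.float64(0.02), np.float64(-0.0588), np.float64(11.3672)), (np.float64(0.023), np.float64(-0.0589), np.float64(14.2051)), (np.float64(0.026), np.float64(-0.0594), np.float64(11.1035)), (np.float64(0.029), np.float64(-0.0599), np.float64(9.7578)), (np.float64(0.032), np.float64(-0.061), np.float64(6.3652))]
2 red [(0.04, np.float64(-0.0902), np.float64(28.4844)), (0.038, np.float64(-0.0898), np.float64(42.0198)), (0.036, np.float64(-0.0895), np.float64(39.7266)), (0.034, np.float64(-0.0889), np.float64(39.7332))]
2 red [(-0.04, np.float
[... 797 characters left out ...]
.034, np.float64(-0.0889), np.float64(33.1394))]
4 red [(-0.04, np.float64(-0.0959), np.float64(4.6738)), (-0.038, np.float64(-0.0958), np.float64(1.615)), (-0.036, np.float64(-0.0977), np.float64(3.5757)), (-0.034, np.float64(-0.081), np.float64(5.3076))]
4 cur [(np.float64(0.014), np.float64(-0.0871), np.float64(13.0039)), (np.float64(0.017), np.float64(-0.0875), np.float64(14.9805)), (np.float64(0.02), np.float64(-0.0874), np.float64(14.3477)), (np.float64(0.023), np.float64(-0.0875), np.float64(14.6309)), (np.float64(0.026), np.float64(-0.0881), np.float64(14.292)), (np.float64(0.029), np.float64(-0.0886), np.float64(10.291)), (np.float64(0.032), np.float64(-0.0893), np.float64(4.7847))]
```

View pics/z4.png

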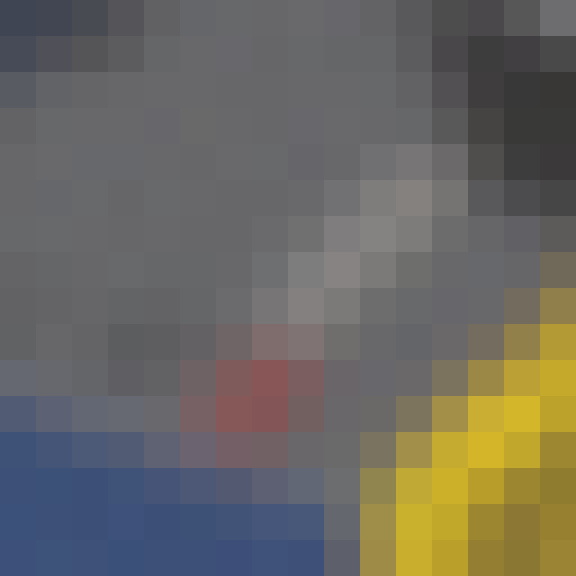

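Within the same view the cursor has travelled about 28.75 mm while the TCP travelled 29.9 mm, so the pads gave about 1.2 mm. I'll draw it that much further and re-measure.

```bash
python3 -W ignore - <<'E'
from h import *
move_l(W(-.1066-.0013,-.0014,.079),feed=.01);hold(.5)
o=observe();s=S(o['eef_pos']);print(o['time_s'],s,s[0]+.0735,(RS.T@o['ft_force'][:2]).round(2),o['ft_force'].round(1),o['opening'])
snap("side",5,(235,225,90,67))
c=get_calibration("side");K=c["intrinsics"];T=c["world_from_camera"]
def proj(w): a=T[:3,:3].T@(np.array(w)-T[:3,3]); a=K@a; return a[:2]/a[2]
def prof(g,y0,z,xs):
    uv=np.array([proj(W(x,y0,z)) for x in xs],np.float32)
    v=cv2.remap(g,uv[None,:,0].copy(),uv[None,:,1].copy(),cv2.INTER_LINEAR)[0]
    b=np.median(v);k=v.argmax();w=np.clip(v-b-.3*(v.max()-b),0,None);w[abs(np.arange(len(w))-k)>10]=0
    return (w*xs).sum()/w.sum()
ys=np.arange(.017,.03,.002);g={i:load("side",i)[0].astype(np.float32).min(2) for i in(0,2,4,5)}
r0=[(prof(g[0],y,.052,np.arange(-.066,-.054,.0005))+prof(g[2],y,.052,np.arange(-.066,-.054,.0005)))/2 for y in ys]
for i,a in((4,-.088),(5,-.089)): 
    d=[prof(g[i],y,.052,np.arange(a-.007,a+.007,.0005)) for y in ys]; e=np.array(r0)-d;print(i,(e*1e3).round(2),e.mean()*1e3)
M=np.zeros((480,640),bool);M[255:305,255:330]=1
p,d=load("side",5);P,_,_=pts("side",d,masks(p)['yellow']&M);print(np.percentile((P[:,:2]-O)@RS[:,0],[1,5,20,50]).round(4))
E
```

```text
13.9083 [-0.1047 -0.0015  0.0804] -0.031200000000000006 [ 8.64 -0.41] [ 8.3 -2.4 -2.8] 0.0407283338532416
4 [28.84 28.65 28.6  28.61 28.65 28.6  28.81] 28.678370938729373
5 [30.45 30.72 30.66 30.58 30.57 30.37 30.9 ] 30.608011863365725
[-0.1192 -0.1172 -0.1113 -0.1065]
```

View pics/side5.png

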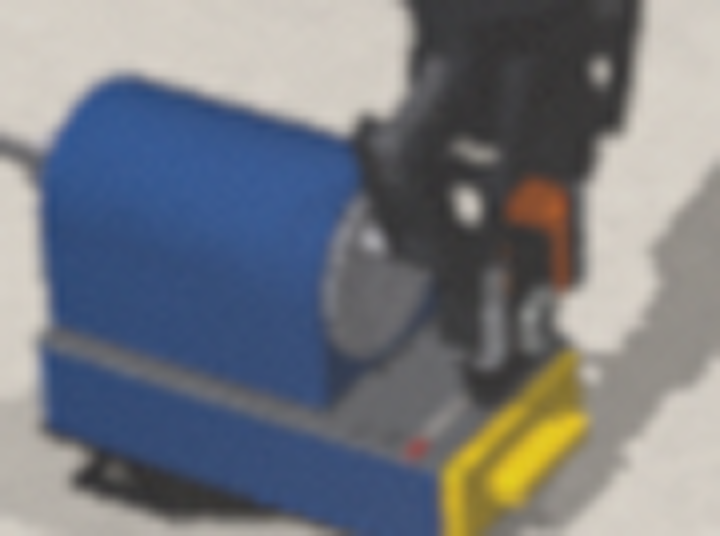

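```bash
python3 -W ignore - <<'E'
from h import *
hold(1.0);p,_=snap("side",6);q=load("side",5)[0]
o=observe();print(o['time_s'],S(o['eef_pos']),o['ft_force'].round(1),o['opening'])
print('diff deck region',np.abs(p[262:290,278:300].astype(int)-q[262:290,278:300]).mean().round(2))
job_done()
E
```

```text
15.0083 [-0.1047 -0.0015  0.0803] [ 9.4 -2.  -2.5] 0.041134886032479834
diff deck region 0.92
the job is handed in; nothing more can be done
```

The drawer is pushed home and the carriage is drawn out to the red mark. The arm is still holding it there with both tabs squeezed. I handed the job in at about 15 s of the 45 s allowed.

- **Drawer:** I pushed it in from about 39 mm out. Two force stops came at the same place, and the lip measured about 118 mm in front of the sharpener's origin, which is its home position. It was unchanged in the last picture I measured.
- **Tabs:** Both are squeezed, with the fingers reading about 41 mm over them (42 mm nominal) under a 45 N grip.
- **Carriage:** After the first pull the picture showed only 28.7 mm of cursor travel against 29.9 mm of hand travel, so I drew it 1.3 mm further.
- **Last check:** The picture then gave about 30.6 mm and the hand 31.2 mm. Allowing for the earlier shortfall, my best estimate is 30.0–30.6 mm against the 30 mm target. The two measures disagree by up to about 1 mm, which is roughly the pixel resolution. The cursor lines up with the left red mark in the side view; the hand hides the right one.
- **Holding:** The force along the slide was about 9 N, close to the 9.6 N spring force expected at the mark. After one more second of holding, nothing had moved.

The hand stayed clear of the other things on the desk, though I took no final picture to compare their positions.

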